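# Check the lift cart's hand brake lever before the instrument is moved

### The job

Check the hand brake of the lift cart: from the far side, with the outside of the fingers, press the long ball-ended lever on the right-hand half of the push bar in towards the bar until it goes solid, well short of the bar, and keep it firmly pressed there for about two seconds. Then ease it back out with the fingers all the way to rest, without letting it snap back, and move clear. Press without forcing it, do not pinch the lever or press on the bar or the cart, and leave the short lowering lever and the things on the deck alone.

Things in the scene. Friction and masses are not known exactly. Their poses are not given: they have to be found in the camera images.
- cart: Steel lift cart on the floor beyond the bench, push bar end nearest the robot; does not move. Origin below the bar's middle at bench height; x along the deck away from the bar, y along the bar to the operator's left, z up. Deck x = 70 to 830 mm, 500 mm wide, top 60 mm below bench height; a plate reader on it from x = 360 mm (top 85 mm above bench). Bent 28 mm tubes at y = +-246 mm carry the bar.
- bar_mid (a point): Middle of the push bar's axis: straight bare steel bar, 30 mm diameter, 470 mm long, level, along the cart's y axis, 200 mm above bench height.
- lever_press (a point): Where to press: on the outer face (away from the bar) of the brake lever's flat upright blade, 105 mm from the pivot along the blade and 6 mm out. Blade 18 mm high, 11 mm thick with an inner rib (blade_inner), at bar height; face flat 45 to 138 mm from the pivot, then a 20 mm ball. Moves with the lever. x straight out of the face away from the bar (press along -x), y along the blade to the pivot, z up. 76 mm beyond the bar's axis at rest, 54 mm when solid.
- lever_pivot (a point): The brake lever's upright pivot, at blade height, 38 mm beyond the bar's axis; axes as lever_press. It sits in an aluminium clamp (38 mm high) somewhere on the right-hand half of the bar; a cylinder with a black fluid box (top 27 mm above the bar's axis) reaches 66 mm from it towards the bar's middle. The blade points the other way, to the operator's right.
- brake_lever (a joint): Brake lever angle, rad: 0 = at rest (a spring returns it there); grows as it is pressed towards the bar; 0.225 = its stop, where the brake bites. A light spring up to there (3 to 5 N at lever_press). There it goes solid: nothing more up to 6 N, then the whole lever gives about 1 mm at lever_press for each 3 N, while this reading stays at 0.225. 8 to 18 N is a firm press; over 35 N is forcing it.
- lowering_lever (a joint): Angle in rad of the short deck-lowering lever on the left-hand half of the bar: 0 = at rest, grows when pressed towards the bar. Leave at 0.
- lowering_tip (a point): Centre of the flat grey paddle (34 x 24 x 7 mm) at the end of the lowering lever, 65 mm from its pivot.
- reagent_bottle: Amber reagent bottle, 70 mm diameter, 150 mm tall, standing loose on the cart's deck; origin at the centre of its underside. Leave alone.
- tip_box: Closed grey pipette-tip box, 85 x 120 x 60 mm, loose on the deck; origin at the centre of its underside. Leave alone.
- beaker: Empty white beaker, 70 mm diameter at the rim, 90 mm tall, loose on the deck; origin at the centre of its underside. Leave alone.

How it is judged:
By the outcome, as a careful person would: the job done as asked, in the order asked, and still so for the second after the job is handed in, with the robot touching nothing.
It also fails if it takes over 48 s, if anything falls off the work surface, if the arm or the gripper's body presses on something with over 40 N, if the wrist force passes 120 N, or if a joint passes its speed limit or range.

### The arm

A 6-joint arm with a two-finger parallel gripper is mounted at the origin on the work surface. World frame = base frame: x ahead of the robot, y to its left, z up, the work surface at z = 0. Lengths are in mm, angles in rad, forces in N, time in s.
With the tool pointing down it reaches from about 275 to 1000 mm from the base axis. Payload 8.4 kg.
Tool frame: the origin (TCP) lies on the centre line of the jaws, within the pads' length; the fingertips stand 25 mm ahead of it and the grasp point (between the pads) lies 6 mm ahead of it; z points along the fingers, x is the direction in which the jaws open and shut, and the axes are right-handed (so a half turn about z gives the same grasp; the last joint's range is limited). The gripper opens to 85 mm and grips with 20 to 120 N. Pads are 22 mm wide; open, the fingers measure 114 mm over their backs; the gripper's body (76 mm by 85 mm) begins 54 mm behind the grasp point. The pads swing forward as they close: fully open they stand 13 mm farther back than shut.
Start: joints at [1.295, 0.353, 1.633, -0, 1.155, -0.002], TCP at [168.993, 601.722, 256.281] pointing down, gripper open.
Joint ranges: [-2.63, 2.63], [-0.92, 2.1], [0.06, 2.66], [-1.3, 4.44], [0, 2.69], [-3.02, 3.02]. Speed limits (rad/s): [2.22, 2.22, 2.79, 3.14, 3.14, 3.14].

### API

Orientations are given as [roll, pitch, yaw] about the fixed x, y, z axes, in that order (R = Rz(yaw) Ry(pitch) Rx(roll)).
In Python, from rig import r gives the robot as it stands. The module is installed in compiled form; this text tells all that it offers.
- The arm moves only by the tool jog_arm, never from a script. Its argument "deltas" is a list of rows, each an object with "gripper": the gripper command: -1 is fully open, 1 is shut, values between are in proportion; "translation": the shift along the world's x, y, z in units of 10 cm (1.0 is 10 cm), a list of three; "dr": the turn, a rotation vector about the world's x, y, z in units of pi/2 rad (1.0 is pi/2 rad), a list of three. In form: [{"gripper": gripper, "translation": [x, y, z], "dr": [wx, wy, wz]}, ...]. A call has 1 to 12 rows; each row shifts and turns the commanded pose from where the row before left it; what a row does not reach is not made up. A row lasts 1/12 s, in which the tool goes at most 41.7 mm and 7.16 degrees, less where a joint would pass 70% of its speed; a pose out of reach is approached as far as the arm can. A call with a number of a shift or a turn outside -1 to 1 is refused whole. A call with a gripper value outside its range is refused whole. The fingers move at their own pace and stop on an object; "squeeze" is the grip in N (left out, the last holds). Time passes only in rows, so rows that do not move let the fingers close. It gives the time, the measured TCP pose, the force and the opening at its end, in the units of the state.
- r.sense(): the state, without advancing time (a new reading comes with each control period).
- r.grab_frame(name): name is "side" or "top"; returns the picture (480x640x3 uint8, blue, green, red); there is no depth.
- r.calibration(name): a dict with "mtx" (3x3 intrinsics, pixels), "world_from_camera" (4x4, takes a point from camera to world coordinates). Camera axes: x right, y down, z forward; pixel columns grow to the right and rows downward; lengths in mm; the calibration is good to about 2 mm. A picture is of the moment at which its call begins. calibration takes no time and is no camera call.
- r.sign_off(): hands the job in, once; it reports no verdict.
The state is a dict: "clock": time; "qpos": joint angles; "qvel": joint speeds; "joint_efforts": joint torques, N m; "eef_pos": TCP position; "tcp_rot": TCP orientation; "contact_force": force on the tool from outside, world axes, zero at the start; "wrist_torque": the same for the moment, N m; "opening": opening from 0.0 (shut) to 1.0 (fully open).
Only numpy, scipy, OpenCV 4.12 (cv2) and the standard library are available. Lean on these libraries where they do the work, as an engineer would, in place of code of your own. Each camera call takes 0.05 s, during which the arm holds its last target. There are 200 camera calls.

## Working session

There is one attempt and no reset: what is moved stays moved. The work goes in short steps, Python scripts to look and compute and a tool call to move; the robot and the scene stay as the last step left them, time stands still between calls to the robot, and variables do not carry over. Pictures are saved under pics/ and viewed, about 8 in all and at most 12, crops included, and the job is handed in when it is done.

Besides the shell and the picture viewer there is one more tool, called after "Call:" as name(argument=value, ...), one argument or row to a line, values as JSON. jog_arm: Moves the arm, as the interface text tells. Shifts and turns lie within -1 to 1; 1 stands for 10 cm of shift or pi/2 rad of turn. Its arguments: {"type":"object","properties":{"deltas":{"type":"array"},"squeeze":{"type":"number"}},"required":["deltas"]}

```bash
mkdir -p pics
python3 - <<'E'
from rig import r
import cv2,numpy as np
np.set_printoptions(precision=3,suppress=True)
print(r.sense())
for n in("side","top"):
    cv2.imwrite(f"pics/{n}0.png",r.grab_frame(n)); c=r.calibration(n); print(n,c["mtx"],c["world_from_camera"])
E
```

```text
{'clock': 0.0, 'qpos': array([ 1.295,  0.354,  1.634,  0.   ,  1.155, -0.002]), 'qvel': array([ 0.   , -0.   , -0.001,  0.001, -0.   ,  0.   ]), 'joint_efforts': array([  0.002, -60.526, -34.207,   0.   ,   0.009,  -0.   ]), 'eef_pos': array([168.882, 601.293, 255.575]), 'tcp_rot': array([-3.142,  0.001,  1.297]), 'contact_force': array([ 0.521,  0.614, -0.183]), 'wrist_torque': array([-0.002,  0.104, -0.016]), 'opening': 0.9970552762711168}
side [[516.842   0.    320.294]
 [  0.    516.842 242.851]
 [  0.      0.      1.   ]] [[   0.963   -0.159    0.219  397.7  ]
 [  -0.27    -0.518    0.812 -621.771]
 [  -0.016   -0.84    -0.542  605.466]
 [   0.       0.       0.       1.   ]]
top [[483.857   0.    324.542]
 [  0.    483.857 237.208]
 [  0.      0.      1.   ]] [[ -0.131  -0.967   0.219 389.247]
 [ -0.991   0.129  -0.022 108.821]
 [ -0.006  -0.22   -0.976 969.77 ]
 [  0.      0.      0.      1.   ]]
```

View pics/top0.png

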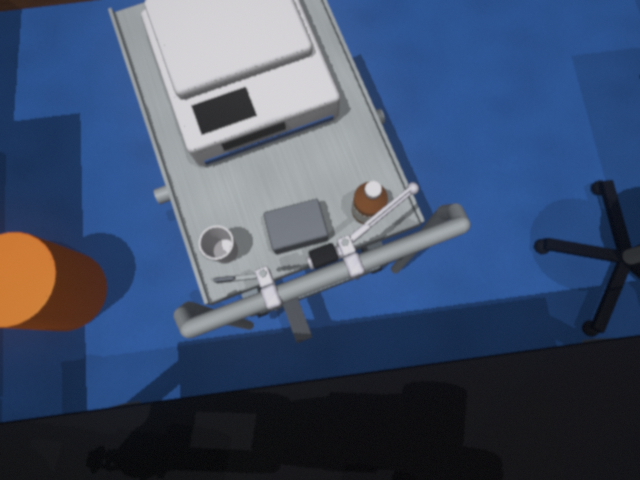

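View pics/side0.png

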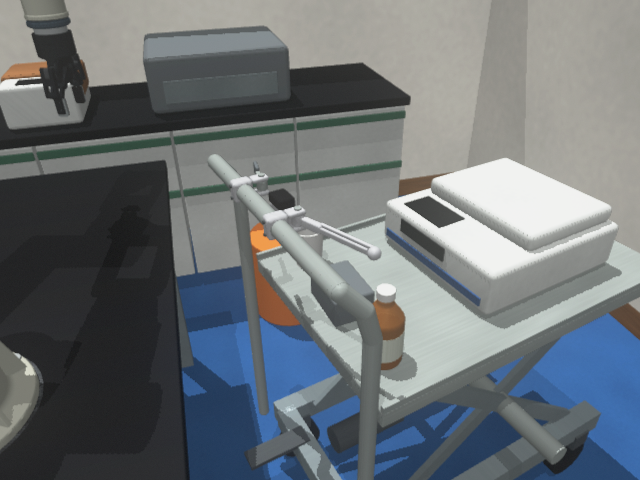

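The top view shows the bar running from about (185,318) to (460,222), the brake pivot at about (346,243) and the ball at about (413,188). The bottle stands just beyond the lever. In the side view the pivot is at about (297,212) and the ball at (374,252). Next I triangulate these.

```bash
cat > h.py <<'E'
import numpy as np,cv2
from rig import r
np.set_printoptions(precision=1,suppress=True)
def ray(n,p):
    c=r.calibration(n);T=c["world_from_camera"];d=T[:3,:3]@np.linalg.solve(c["mtx"],[*p,1.]);return T[:3,3],d/np.linalg.norm(d)
def onz(n,p,z):
    o,d=ray(n,p);return o+d*(z-o[2])/d[2]
def tri(p,q):
    o,d=ray("top",p);a,e=ray("side",q);s=np.linalg.lstsq(np.c_[d,-e],a-o,rcond=None)[0]
    return (o+d*s[0]+a+e*s[1])/2,np.linalg.norm(o+d*s[0]-a-e*s[1])
def proj(n,X):
    c=r.calibration(n);T=c["world_from_camera"];v=c["mtx"]@(T[:3,:3].T@(np.array(X)-T[:3,3]));return v[:2]/v[2]
E
python3 - <<'E'
from h import *
print(tri((413,188),(374,252)),tri((346,243),(297,212)))
for p in((413,188),(346,243),(185,318),(460,222)):print(onz("top",p,200))
t=cv2.resize(cv2.imread("pics/top0.png")[170:350,170:480],None,fx=2.5,fy=2.5,interpolation=cv2.INTER_CUBIC)
s=cv2.resize(cv2.imread("pics/side0.png")[150:330,200:400],None,fx=3.3,fy=3.3,interpolation=cv2.INTER_CUBIC)
cv2.imwrite("pics/tc.png",t);cv2.imwrite("pics/sc.png",s)
E
```

```text
(array([624.6, -65.1, 204.2]), np.float64(0.40982470064291776)) (array([544.7,  58.8, 214.6]), np.float64(0.24146951068199773))
[625.6 -66.  200. ]
[547.6  57.8 200. ]
[461.5 326.  200. ]
[ 557.8 -132.3  200. ]
```

View pics/tc.png

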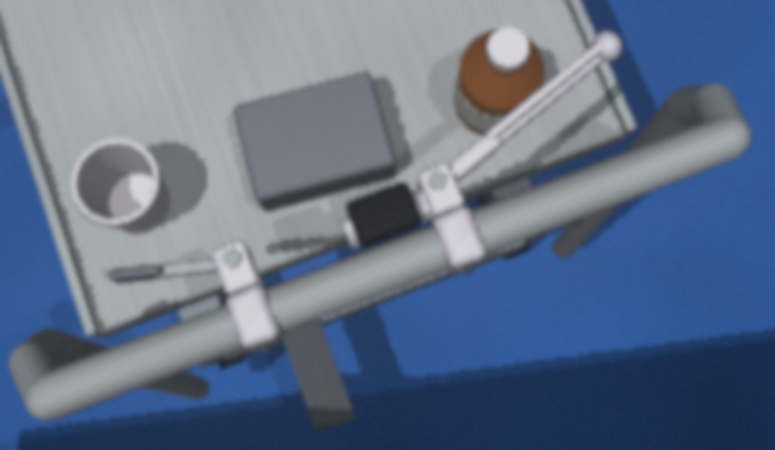

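View pics/sc.png

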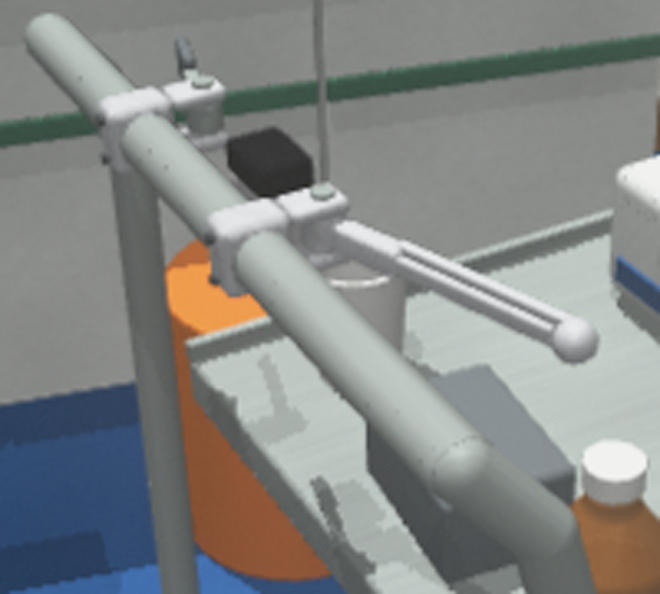

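The crops confirm the bolt head at top pixel (345.2,242.4) and the ball at (413.2,188). The bar, the clamp and the bottle (well below the lever) are all clear to see. Next I compute the press geometry.

Run:
```python
from h import *
ball=onz("top",(413.2,188.0),200);piv=onz("top",(345.2,242.4),219)
print("tri ball",tri((413.2,188),(200+576/3.3,150+338/3.3)),"tri bolt",tri((345.2,242.4),(200+322/3.3,150+190/3.3)))
print("plane ball",ball,"piv",piv,np.linalg.norm((ball-piv)[:2]))
im=cv2.imread("pics/top0.png")
# bar edges: brightness profile across the bar at free columns
a=onz("top",(186,328),200);b=onz("top",(464,223.2),200);u=(b-a)/np.linalg.norm(b-a)
print("bar",a,b,np.linalg.norm(b-a),"ang",np.arctan2(u[1],u[0]))
d=(ball-piv)[:2];d/=np.linalg.norm(d);n=np.array([-d[1],d[0]])
print("blade ang",np.arctan2(d[1],d[0]),"n",n,np.arctan2(n[1],n[0]))
nb=np.array([-u[1],u[0]])
P=piv[:2]+105*d+6*n
print("P",P,"beyond bar: piv",(piv[:2]-a[:2])@nb,"P",(P-a[:2])@nb)
print("bottle cap",onz("top",(374,187),90))
```

```text
tri ball (array([625. , -65.6, 203.6]), np.float64(0.9104306982578786)) tri bolt (array([545.3,  60.2, 221.2]), np.float64(2.0012817377169467))
plane ball [625.6 -66.3 200. ] piv [544.8  60.2 219. ] 150.1268849875339
bar [445.8 325.5 200. ] [ 554.9 -138.4  200. ] 476.53275304424517 ang -1.339742111959514
blade ang -1.0024603782460486 n [0.8 0.5] 0.568335948548848
P [606.4 -25.1] beyond bar: piv 35.63538583150954 P 76.04426848643789
bottle cap [671.2 -17.7  90. ]
```

Every check agrees: the pivot-to-ball distance, the heights and the 76 mm beyond the bar. P is about (606,-25), with the outward normal at 0.57 rad. I travel high with the gripper shut, turning the tool x axis to about 0.41 rad.

Call:
jog_arm(
  deltas=[
    {"gripper": 1,"translation": [0.1,-0.12,0.1],"dr": [0,0,-0.047]},
    {"gripper": 1,"translation": [0.2,-0.25,0.1],"dr": [0,0,-0.047]},
    {"gripper": 1,"translation": [0.2,-0.25,0.1],"dr": [0,0,-0.047]},
    {"gripper": 1,"translation": [0.2,-0.25,0.1],"dr": [0,0,-0.047]},
    {"gripper": 1,"translation": [0.2,-0.25,0.1],"dr": [0,0,-0.047]},
    {"gripper": 1,"translation": [0.2,-0.25,0.1],"dr": [0,0,-0.047]},
    {"gripper": 1,"translation": [0.2,-0.25,0.1],"dr": [0,0,-0.047]},
    {"gripper": 1,"translation": [0.2,-0.25,0],"dr": [0,0,-0.047]},
    {"gripper": 1,"translation": [0.2,-0.25,0],"dr": [0,0,-0.047]},
    {"gripper": 1,"translation": [0.2,-0.25,0],"dr": [0,0,-0.047]},
    {"gripper": 1,"translation": [0.2,-0.25,0],"dr": [0,0,-0.047]},
    {"gripper": 1,"translation": [0.2,-0.25,0],"dr": [0,0,-0.047]},
  ],
  squeeze=20,
)

```text
clock: 1.1
eef_pos: [399.6, 313.2, 326.1]
tcp_rot: [3.142, 0.0, 0.407]
contact_force: [0.0, -0.1, 0.2]
opening: -0.003
```

Call:
jog_arm(
  deltas=[
    {"gripper": 1,"translation": [0.244,-0.314,0],"dr": [0,0,0]},
    {"gripper": 1,"translation": [0.244,-0.314,0],"dr": [0,0,0]},
    {"gripper": 1,"translation": [0.244,-0.314,0],"dr": [0,0,0]},
    {"gripper": 1,"translation": [0.244,-0.314,0],"dr": [0,0,0]},
    {"gripper": 1,"translation": [0.244,-0.314,0],"dr": [0,0,0]},
    {"gripper": 1,"translation": [0.244,-0.314,0],"dr": [0,0,0]},
    {"gripper": 1,"translation": [0.244,-0.314,0],"dr": [0,0,0]},
    {"gripper": 1,"translation": [0.244,-0.314,0],"dr": [0,0,0]},
    {"gripper": 1,"translation": [0.244,-0.314,0],"dr": [0,0,0]},
    {"gripper": 1,"translation": [0.244,-0.314,0],"dr": [0,0,0]},
    {"gripper": 1,"translation": [0,0,0],"dr": [0,0,0]},
    {"gripper": 1,"translation": [0,0,0],"dr": [0,0,0]},
  ],
)

```text
clock: 2.1
eef_pos: [643.6, -1.2, 325.2]
tcp_rot: [-3.141, 0.001, 0.408]
contact_force: [-0.9, 1.4, -0.6]
opening: -0.002
```

Call:
jog_arm(
  deltas=[
    {"gripper": 1,"translation": [0,0,-0.15],"dr": [0,0,0]},
    {"gripper": 1,"translation": [0,0,-0.2],"dr": [0,0,0]},
    {"gripper": 1,"translation": [0,0,-0.2],"dr": [0,0,0]},
    {"gripper": 1,"translation": [0,0,-0.2],"dr": [0,0,0]},
    {"gripper": 1,"translation": [0,0,-0.2],"dr": [0,0,0]},
    {"gripper": 1,"translation": [0,0,-0.15],"dr": [0,0,0]},
    {"gripper": 1,"translation": [0,0,-0.1],"dr": [0,0,0]},
    {"gripper": 1,"translation": [0,0,-0.02],"dr": [0,0,0]},
    {"gripper": 1,"translation": [0,0,0],"dr": [0,0,0]},
    {"gripper": 1,"translation": [0,0,0],"dr": [0,0,0]},
  ],
)

```text
clock: 2.93
eef_pos: [643.3, 1.1, 205.2]
tcp_rot: [3.141, -0.001, 0.411]
contact_force: [1.1, 1.7, 0.5]
opening: 0.001
```

Run:
```python
from h import *
f=r.grab_frame("side");s=r.sense();print(s["eef_pos"],s["contact_force"],s["clock"])
cv2.imwrite("pics/s1.png",cv2.resize(f[130:330,220:440],None,fx=2.9,fy=2.9,interpolation=cv2.INTER_CUBIC))
```

```text
[643.5   1.  205.5] [-0.4  0.2  0.5] 2.9833
```

View pics/s1.png

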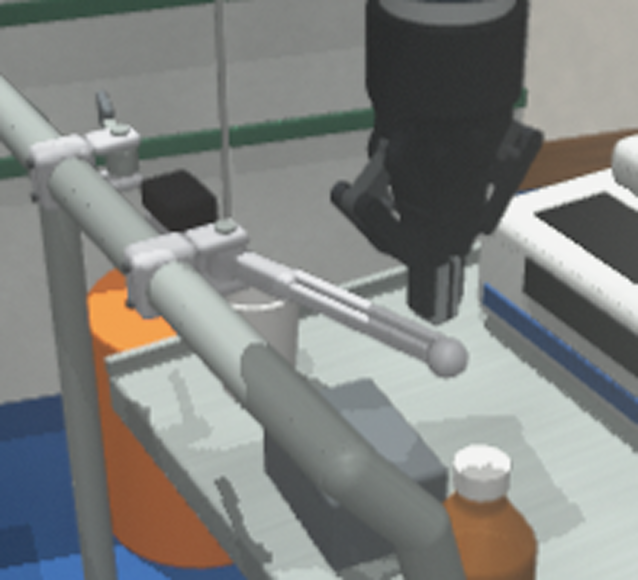

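The fingers stand beyond the blade, centred along it, with the tips below its lower edge (tip z about 180). The knuckles are above bar height, the bottle is well below, and the blade is untouched. I close in now.

Call:
jog_arm(
  deltas=[
    {"gripper": 1,"translation": [-0.04,-0.03,0],"dr": [0,0,0]},
    {"gripper": 1,"translation": [-0.05,-0.04,0],"dr": [0,0,0]},
    {"gripper": 1,"translation": [-0.05,-0.04,0],"dr": [0,0,0]},
    {"gripper": 1,"translation": [-0.03,-0.02,0],"dr": [0,0,0]},
    {"gripper": 1,"translation": [-0.02,-0.01,0],"dr": [0,0,0]},
    {"gripper": 1,"translation": [-0.01,-0.01,0],"dr": [0,0,0]},
    {"gripper": 1,"translation": [0,0,0],"dr": [0,0,0]},
  ],
)

```text
clock: 3.57
eef_pos: [622.8, -14.6, 204.4]
tcp_rot: [3.142, -0.0, 0.411]
contact_force: [0.5, -0.4, -0.3]
opening: -0.002
```

Call:
jog_arm(
  deltas=[
    {"gripper": 1,"translation": [-0.015,-0.008,0],"dr": [0,0,0]},
    {"gripper": 1,"translation": [-0.015,-0.008,0],"dr": [0,0,0]},
    {"gripper": 1,"translation": [-0.015,-0.008,0],"dr": [0,0,0]},
    {"gripper": 1,"translation": [-0.015,-0.008,0],"dr": [0,0,0]},
    {"gripper": 1,"translation": [-0.015,-0.008,0],"dr": [0,0,0]},
    {"gripper": 1,"translation": [-0.015,-0.008,0],"dr": [0,0,0]},
    {"gripper": 1,"translation": [0,0,0],"dr": [0,0,0]},
    {"gripper": 1,"translation": [0,0,0],"dr": [0,0,0]},
  ],
)

```text
clock: 4.23
eef_pos: [614.3, -19.2, 204.5]
tcp_rot: [3.141, -0.001, 0.411]
contact_force: [2.7, -0.4, -1.4]
opening: -0.001
```

Call:
jog_arm(
  deltas=[
    {"gripper": 1,"translation": [-0.015,-0.007,0],"dr": [0,0,0]},
    {"gripper": 1,"translation": [-0.015,-0.007,0],"dr": [0,0,0]},
    {"gripper": 1,"translation": [-0.015,-0.007,0],"dr": [0,0,0]},
    {"gripper": 1,"translation": [-0.015,-0.007,0],"dr": [0,0,0]},
    {"gripper": 1,"translation": [-0.015,-0.007,0],"dr": [0,0,0]},
    {"gripper": 1,"translation": [-0.015,-0.007,0],"dr": [0,0,0]},
    {"gripper": 1,"translation": [-0.015,-0.007,0],"dr": [0,0,0]},
    {"gripper": 1,"translation": [-0.015,-0.007,0],"dr": [0,0,0]},
    {"gripper": 1,"translation": [0,0,0],"dr": [0,0,0]},
    {"gripper": 1,"translation": [0,0,0],"dr": [0,0,0]},
  ],
)

```text
clock: 5.07
eef_pos: [602.3, -25.0, 204.5]
tcp_rot: [3.141, -0.001, 0.411]
contact_force: [5.9, -2.0, -0.8]
opening: 0.004
```

Call:
jog_arm(
  deltas=[
    {"gripper": 1,"translation": [-0.01,-0.004,0],"dr": [0,0,0]},
    {"gripper": 1,"translation": [-0.01,-0.004,0],"dr": [0,0,0]},
    {"gripper": 1,"translation": [-0.01,-0.004,0],"dr": [0,0,0]},
    {"gripper": 1,"translation": [0,0,0],"dr": [0,0,0]},
    {"gripper": 1,"translation": [0,0,0],"dr": [0,0,0]},
  ],
)

```text
clock: 5.48
eef_pos: [599.5, -26.2, 204.6]
tcp_rot: [3.141, -0.001, 0.411]
contact_force: [6.0, -1.8, 0.0]
opening: 0.003
```

Call:
jog_arm(
  deltas=[
    {"gripper": 1,"translation": [-0.01,-0.004,0],"dr": [0,0,0]},
    {"gripper": 1,"translation": [-0.01,-0.004,0],"dr": [0,0,0]},
    {"gripper": 1,"translation": [0,0,0],"dr": [0,0,0]},
    {"gripper": 1,"translation": [0,0,0],"dr": [0,0,0]},
    {"gripper": 1,"translation": [0,0,0],"dr": [0,0,0]},
  ],
)

```text
clock: 5.9
eef_pos: [597.5, -27.0, 204.6]
tcp_rot: [3.141, -0.001, 0.411]
contact_force: [7.2, -2.3, -0.1]
opening: -0.002
```

Call:
jog_arm(
  deltas=[
    {"gripper": 1,"translation": [-0.01,-0.003,0],"dr": [0,0,0]},
    {"gripper": 1,"translation": [0,0,0],"dr": [0,0,0]},
    {"gripper": 1,"translation": [0,0,0],"dr": [0,0,0]},
    {"gripper": 1,"translation": [0,0,0],"dr": [0,0,0]},
  ],
)

```text
clock: 6.23
eef_pos: [597.0, -27.3, 204.8]
tcp_rot: [3.14, -0.002, 0.411]
contact_force: [6.3, -1.8, -1.0]
opening: 0.001
```

Call:
jog_arm(
  deltas=[
    {"gripper": 1,"translation": [-0.01,-0.003,0],"dr": [0,0,0]},
    {"gripper": 1,"translation": [-0.01,-0.003,0],"dr": [0,0,0]},
    {"gripper": 1,"translation": [0,0,0],"dr": [0,0,0]},
    {"gripper": 1,"translation": [0,0,0],"dr": [0,0,0]},
    {"gripper": 1,"translation": [0,0,0],"dr": [0,0,0]},
  ],
)

```text
clock: 6.65
eef_pos: [595.9, -27.7, 205.0]
tcp_rot: [3.14, -0.004, 0.411]
contact_force: [11.3, -0.8, -1.4]
opening: 0.0
```

It has gone solid: the force has jumped to about 10.5 N while the TCP moves less than commanded. I add a little more and hold.

Call:
jog_arm(
  deltas=[
    {"gripper": 1,"translation": [-0.008,-0.003,0],"dr": [0,0,0]},
    {"gripper": 1,"translation": [0,0,0],"dr": [0,0,0]},
    {"gripper": 1,"translation": [0,0,0],"dr": [0,0,0]},
    {"gripper": 1,"translation": [0,0,0],"dr": [0,0,0]},
    {"gripper": 1,"translation": [0,0,0],"dr": [0,0,0]},
    {"gripper": 1,"translation": [0,0,0],"dr": [0,0,0]},
  ],
)

```text
clock: 7.15
eef_pos: [595.5, -27.9, 205.2]
tcp_rot: [3.139, -0.005, 0.411]
contact_force: [11.4, -0.5, -2.4]
opening: -0.003
```

Run:
```python
from h import *
f=r.grab_frame("top");s=r.sense();print(s["eef_pos"],s["contact_force"],s["clock"])
g=r.grab_frame("side")
a=cv2.resize(f[150:300,290:440],(399,399),interpolation=cv2.INTER_CUBIC);b=cv2.resize(g[150:300,250:400],(399,399),interpolation=cv2.INTER_CUBIC)
cv2.imwrite("pics/p1.png",np.hstack([a,b]))
```

```text
[595.5 -27.9 205.1] [11.9  0.5 -2.8] 7.2
```

View pics/p1.png

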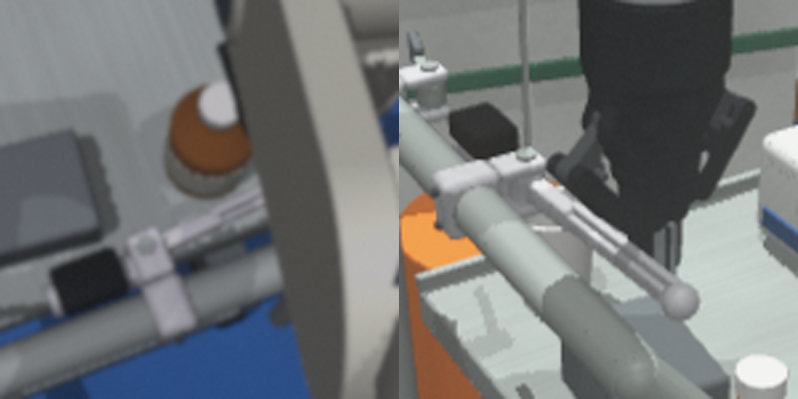

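Run:
```python
from h import *
p=np.array([544.8,60.2])
for z in(200,204):
  for q in(0,.2,.225,.24):
    a=-1.0025-q;print(z,q,proj("side",[*(p+150*np.array([np.cos(a),np.sin(a)])),z]))
```

```text
200 0 [374.7 254.8]
200 0.2 [359.8 263.4]
200 0.225 [357.6 264.4]
200 0.24 [356.3 264.9]
204 0 [374.8 252.5]
204 0.2 [359.8 261. ]
204 0.225 [357.7 261.9]
204 0.24 [356.4 262.5]
```

Call:
jog_arm(
  deltas=[
    {"gripper": 1,"translation": [-0.005,-0.002,0],"dr": [0,0,0]},
    {"gripper": 1,"translation": [0,0,0],"dr": [0,0,0]},
    {"gripper": 1,"translation": [0,0,0],"dr": [0,0,0]},
    {"gripper": 1,"translation": [0,0,0],"dr": [0,0,0]},
    {"gripper": 1,"translation": [0,0,0],"dr": [0,0,0]},
    {"gripper": 1,"translation": [0,0,0],"dr": [0,0,0]},
    {"gripper": 1,"translation": [0,0,0],"dr": [0,0,0]},
    {"gripper": 1,"translation": [0,0,0],"dr": [0,0,0]},
    {"gripper": 1,"translation": [0,0,0],"dr": [0,0,0]},
    {"gripper": 1,"translation": [0,0,0],"dr": [0,0,0]},
    {"gripper": 1,"translation": [0,0,0],"dr": [0,0,0]},
    {"gripper": 1,"translation": [0,0,0],"dr": [0,0,0]},
  ],
)

```text
clock: 8.25
eef_pos: [595.2, -28.0, 205.2]
tcp_rot: [3.139, -0.005, 0.411]
contact_force: [13.2, 0.8, -2.2]
opening: 0.001
```

The ball's image position matches the stop (about 0.225 rad plus the give). The force is a steady 12–13 N.

Call:
jog_arm(
  deltas=[
    {"gripper": 1,"translation": [0,0,0],"dr": [0,0,0]},
    {"gripper": 1,"translation": [0,0,0],"dr": [0,0,0]},
    {"gripper": 1,"translation": [0,0,0],"dr": [0,0,0]},
    {"gripper": 1,"translation": [0,0,0],"dr": [0,0,0]},
    {"gripper": 1,"translation": [0,0,0],"dr": [0,0,0]},
    {"gripper": 1,"translation": [0,0,0],"dr": [0,0,0]},
    {"gripper": 1,"translation": [0,0,0],"dr": [0,0,0]},
    {"gripper": 1,"translation": [0,0,0],"dr": [0,0,0]},
  ],
)

```text
clock: 8.92
eef_pos: [595.2, -28.1, 205.2]
tcp_rot: [3.139, -0.005, 0.411]
contact_force: [13.1, 0.1, -2.0]
opening: -0.001
```

Call:
jog_arm(
  deltas=[
    {"gripper": 1,"translation": [0.008,0.003,0],"dr": [0,0,0]},
    {"gripper": 1,"translation": [0.01,0.004,0],"dr": [0,0,0]},
    {"gripper": 1,"translation": [0.01,0.004,0],"dr": [0,0,0]},
    {"gripper": 1,"translation": [0.012,0.005,0],"dr": [0,0,0]},
    {"gripper": 1,"translation": [0.012,0.005,0],"dr": [0,0,0]},
    {"gripper": 1,"translation": [0.012,0.005,0],"dr": [0,0,0]},
    {"gripper": 1,"translation": [0.012,0.005,0],"dr": [0,0,0]},
    {"gripper": 1,"translation": [0.012,0.006,0],"dr": [0,0,0]},
    {"gripper": 1,"translation": [0.012,0.006,0],"dr": [0,0,0]},
    {"gripper": 1,"translation": [0.012,0.006,0],"dr": [0,0,0]},
    {"gripper": 1,"translation": [0.012,0.006,0],"dr": [0,0,0]},
    {"gripper": 1,"translation": [0.012,0.006,0],"dr": [0,0,0]},
  ],
)

```text
clock: 9.92
eef_pos: [606.5, -22.2, 204.4]
tcp_rot: [3.141, -0.0, 0.411]
contact_force: [5.4, -1.3, -0.4]
opening: 0.003
```

Still in contact and following. I keep easing out, at about 12 mm/s.

Call:
jog_arm(
  deltas=[
    {"gripper": 1,"translation": [0.01,0.005,0],"dr": [0,0,0]},
    {"gripper": 1,"translation": [0.01,0.005,0],"dr": [0,0,0]},
    {"gripper": 1,"translation": [0.01,0.005,0],"dr": [0,0,0]},
    {"gripper": 1,"translation": [0.01,0.005,0],"dr": [0,0,0]},
    {"gripper": 1,"translation": [0.01,0.005,0],"dr": [0,0,0]},
    {"gripper": 1,"translation": [0.01,0.005,0],"dr": [0,0,0]},
    {"gripper": 1,"translation": [0.01,0.005,0],"dr": [0,0,0]},
    {"gripper": 1,"translation": [0.01,0.005,0],"dr": [0,0,0]},
    {"gripper": 1,"translation": [0.01,0.005,0],"dr": [0,0,0]},
  ],
)

```text
clock: 10.67
eef_pos: [615.0, -17.2, 204.1]
tcp_rot: [-3.141, 0.001, 0.411]
contact_force: [2.1, 1.9, -0.0]
opening: -0.0
```

Call:
jog_arm(
  deltas=[
    {"gripper": 1,"translation": [0.008,0.004,0],"dr": [0,0,0]},
    {"gripper": 1,"translation": [0.008,0.004,0],"dr": [0,0,0]},
    {"gripper": 1,"translation": [0.008,0.004,0],"dr": [0,0,0]},
    {"gripper": 1,"translation": [0.008,0.004,0],"dr": [0,0,0]},
    {"gripper": 1,"translation": [0.008,0.004,0],"dr": [0,0,0]},
    {"gripper": 1,"translation": [0.008,0.004,0],"dr": [0,0,0]},
    {"gripper": 1,"translation": [0.008,0.004,0],"dr": [0,0,0]},
    {"gripper": 1,"translation": [0.008,0.004,0],"dr": [0,0,0]},
    {"gripper": 1,"translation": [0.008,0.004,0],"dr": [0,0,0]},
    {"gripper": 1,"translation": [0.008,0.004,0],"dr": [0,0,0]},
  ],
)

```text
clock: 11.5
eef_pos: [623.3, -13.5, 204.3]
tcp_rot: [-3.142, 0.0, 0.411]
contact_force: [0.3, -0.6, -1.0]
opening: 0.002
```

The force is gone at the rest position. I move clear, first out and then up.

Call:
jog_arm(
  deltas=[
    {"gripper": 1,"translation": [0.04,0.02,0],"dr": [0,0,0]},
    {"gripper": 1,"translation": [0.08,0.05,0],"dr": [0,0,0]},
    {"gripper": 1,"translation": [0.1,0.06,0],"dr": [0,0,0]},
    {"gripper": 1,"translation": [0.1,0.06,0.05],"dr": [0,0,0]},
    {"gripper": 1,"translation": [0,0,0.15],"dr": [0,0,0]},
    {"gripper": 1,"translation": [0,0,0.2],"dr": [0,0,0]},
    {"gripper": 1,"translation": [0,0,0.2],"dr": [0,0,0]},
    {"gripper": 1,"translation": [0,0,0.2],"dr": [0,0,0]},
    {"gripper": 1,"translation": [0,0,0.2],"dr": [0,0,0]},
    {"gripper": 1,"translation": [0,0,0.1],"dr": [0,0,0]},
    {"gripper": 1,"translation": [0,0,0],"dr": [0,0,0]},
    {"gripper": 1,"translation": [0,0,0],"dr": [0,0,0]},
  ],
)

```text
clock: 12.5
eef_pos: [655.7, 5.9, 314.0]
tcp_rot: [3.141, -0.001, 0.411]
contact_force: [-0.5, 0.4, -0.7]
opening: 0.003
```

Run:
```python
from h import *
g=r.grab_frame("side");s=r.sense();print(s["eef_pos"],s["contact_force"],s["clock"])
o=cv2.imread("pics/side0.png")
d=cv2.absdiff(g,o).max(2)
print("diff lever+lowering region",(d[165:265,235:385]>40).sum(),"ball",(d[240:265,360:390]>40).sum(),"bottle",(d[285:370,370:410]>40).sum())
cv2.imwrite("pics/s2.png",np.hstack([cv2.resize(x[150:350,220:420],(399,399)) for x in(o,g)]))
```

```text
[655.2   5.8 313.1] [-0.4  0.1 -0.7] 12.55
diff lever+lowering region 143 ball 59 bottle 0
```

View pics/s2.png

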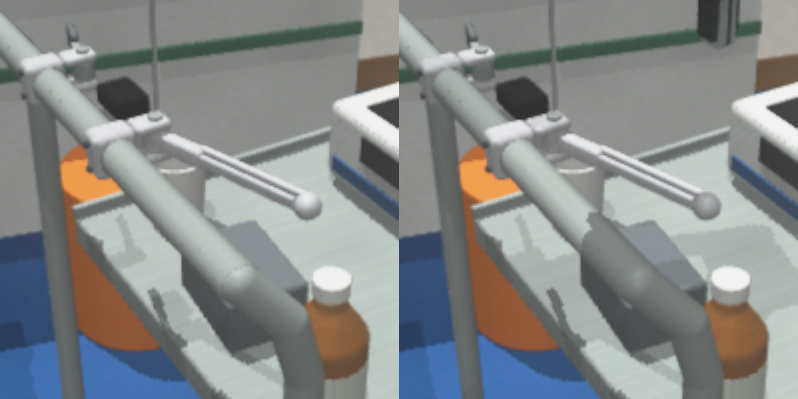

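Before and after match: the ball is back at the same pixel (307,205 in each crop), and the lowering lever, bottle and box are unchanged. The remaining difference is the arm's shadow. I hand in.

```bash
python3 -c "
from rig import r
print(r.sign_off())"
```

```text
the job is handed in; nothing more can be done
None
```

The brake check is done and handed in; I was not shown a verdict. With the backs of the shut fingers I pressed the lever from the far side until it went solid. I held it there at about 10–13 N for about 2.3 s. I then eased it back out at about 10–17 mm/s and moved clear by about 12.5 s on the clock.

- **Stop:** while pressed, the ball's image position matched about 0.225 rad plus the give. The force jumped there while the tool moved less than commanded.
- **Rest:** the fingers stayed in contact most of the way back, and the force fell to about zero at the rest position. The ball returned to the same pixel as before.
- **Left alone:** the lowering lever, bottle and tip box look unchanged in the side view. I did not compare the beaker separately at the end.
- **Disagreement:** the before/after image comparison still showed 143 changed pixels around the levers, 59 of them at the ball. I put these down to the arm's shadow, which is visible in the picture.

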